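Fit a gas filter cartridge and open the line

TASK

Take the tall filter cartridge with the bar grip out of the white storage block and fit it in the empty socket of the gas manifold: push it down onto the spring-loaded plate and turn it clockwise until it locks, like the filter beside it. Only once it is locked, swing the shut-off valve lever fully open, in line with the pipe, and leave the other things on the bench as they stand.

Things in the scene. Friction and masses are not known exactly. Their poses are not given: they have to be found in the camera images.
- filter: New gas filter cartridge, loose and upright, 0.25 to 0.36 kg: aluminium cylinder with a black grip and foot, 48 mm across, 170 mm tall with its bar grip. Origin at the centre of the underside of its foot, z up its axis. The foot is a stem 34 mm across up to z = 34 mm, its lowest 4.5 mm tapered. A half turn about z gives the same shape. It starts in one hole of the storage block.
- bar (a point): Centre of the black grip bar on top of the filter, 155 mm above the filter's origin. The bar is 46 mm long (filter's x), 14 mm thick (filter's y) and 30 mm tall, from 140 to 170 mm; below it is the flat top of the filter, 48 mm across.
- lugs (a point): On the filter's axis, at the height of its two bayonet lugs, 9 mm above its origin. The lugs stick out from the stem along +x and -x of the filter, so in line with the grip bar, to 24 mm from the axis; each is 9 mm wide and 6 mm high (6 to 12 mm above the origin).
- rack: White plastic storage block, fixed, 190 x 84 x 30 mm, long side along its x. Origin at the centre of its underside. Two round holes, 53 mm across, 24 mm deep (floor 6 mm above the bench), are centred at x = -50 mm and x = +50 mm. One holds the filter, the other the canister.
- canister: A shorter aluminium canister with a round top, 48 mm across and 92 mm tall, loose in the other hole of the storage block; a bystander. Origin at the centre of its underside.
- manifold: Gas filter manifold of bare aluminium, fixed; its line of sockets, valve and pipe runs along its y. Origin on the bench, under the axis of the empty socket; z up. With the filter locked in, the filter's origin lies 28 mm above this one and the grip bar lies along the manifold's y.
- neighbour (a point): Top of the second filter, like the new one but fixed and already locked, at y = -120 mm of the manifold, its top 198 mm above the bench; its grip bar lies along the manifold's y.
- socket (a point): Centre of the empty socket's mouth, 52 mm above the bench, axes as the manifold. A collar 68 mm across with a vertical bore 37 mm across. Two opposite slots, 13 mm wide at the bore and 53 mm from end to end, let the lugs in from above; they point to -30 and 150 degrees (about z from the manifold's x, anticlockwise from above) and are marked by fine lines on the rim.
- seal_plate (a joint): Travel in m of the sprung plate on the socket's floor: 0 up (top 30 mm above the bench), 0.010 fully down; 6 N starts it, 11 N is fully down, filter's weight included. Lugs pass under the teeth when it is pressed over 5 mm; then turn 60 degrees clockwise from above (a stop follows within 10). Released, the spring lifts the lugs 3 mm into pockets that hold them (joint then 0.002).
- valve_axis (a point): On the vertical axis of the shut-off valve's lever, at the lever's mid-height, 72 mm above the bench, 120 mm from the empty socket's axis towards the manifold's +y; the axes are the manifold's.
- lever_grip (a point): Middle of the grey sleeve on the valve lever, 65 mm from the lever's axis. The sleeve is the outer 56 mm of the flat lever (37 to 93 mm from the axis), 15 mm wide, 9 mm thick. Nothing stands within 25 mm of its sides; when open, the pipe lies 30 mm below it. Axes: x from the lever's axis to the sleeve, z up.
- valve (a joint): Angle in rad of the valve lever, anticlockwise seen from above: 0 closed (lever at right angles to the line, pointing to the manifold's +x), 1.571 fully open (in line with the pipe, pointing to the manifold's +y), with stops at both ends. It stays where it is left; about 0.15 N m turns it.
- bottle: Amber bottle, 68 mm across, 170 mm tall, a bystander. Origin at the centre of its underside.
- beaker: Open glass beaker, 72 mm across, 85 mm tall, a bystander. Origin at the centre of its underside.
- wrench: Steel wrench, 170 mm long, lying on the bench near the robot, a bystander. Origin under its middle.
Things that resemble listed ones, but are neither listed nor needed, are in the scene too. Leave any blue or red look-alike of the filter alone.

How it is judged (in metres and radians):
On the way:
1. the filter is pushed in and turned to its locked position, with the valve still closed (angle between the x axis of filter and the y axis of manifold, either way round below 0.2 rad and z of filter in the frame of manifold below 0.0297 m and horizontal distance between filter and manifold below 0.005 m and value of joint valve below 0.3 rad), for 0.2 s.
At the end, for the whole second after the job is handed in: The filter stands locked in the socket: within 5 mm of its axis, upright within 0.12 rad, grip bar within 0.2 rad of the manifold's line, its foot 26.3 to 29.7 mm above the bench (lugs sprung up into their pockets), at rest; and the valve lever is open beyond 1.4 rad (angle between the x axis of filter and the y axis of manifold, either way round below 0.2 rad and z of filter in the frame of manifold between 0.0263 and 0.0297 m and horizontal distance between filter and manifold below 0.005 m and angle between filter's own z axis and vertical below 0.12 rad and linear speed of filter below 0.02 m/s and value of joint valve above 1.4 rad); the robot touches nothing.
It fails at once if the valve is opened while the filter is not locked in (value of joint valve above 0.35 rad and (angle between the x axis of filter and the y axis of manifold, either way round above 0.25 rad or z of filter in the frame of manifold above 0.031 m or horizontal distance between filter and manifold above 0.007 m)).
It fails at once if the canister, bottle, beaker or wrench is displaced by more than 40 mm (distance of any of canister, bottle, beaker, wrench from where it was at the start of the episode above 0.04 m).
It also fails if it takes over 64 s, if anything falls off the work surface, if the arm or the gripper's body presses on something with over 40 N, if the wrist force passes 120 N, or if a joint passes its speed limit or range.

ROBOT

A 6-joint arm with a two-finger parallel gripper is mounted at the origin on the work surface. World frame = base frame: x ahead of the robot, y to its left, z up, the work surface at z = 0. Lengths are in mm, angles in rad, forces in N, time in s.
With the tool pointing down it reaches from about 350 to 775 mm from the base axis. Payload 7.3 kg.
Tool frame: the origin (TCP) lies on the centre line of the jaws, within the pads' length; the fingertips stand 22 mm ahead of it and the grasp point (between the pads) lies 3 mm ahead of it; z points along the fingers, y is the direction in which the jaws open and shut (so a half turn about z gives the same grasp; the last joint's range is limited). The gripper opens to 92 mm and grips with 3 to 60 N. Pads are 19 mm wide; open, the fingers measure 130 mm over their backs; the gripper's body (75 mm by 190 mm) begins 47 mm behind the grasp point.
Start: joints at [-1.36, 0.342, 1.524, -0, 1.275, -0.146], TCP at [183.394, -491.947, 222.541] pointing down, gripper open.
Joint ranges: [-2.53, 2.53], [-0.77, 2.02], [0.04, 2.7], [-1, 4.14], [0.28, 2.66], [-3.11, 3.11]. Speed limits (rad/s): [2.57, 2.57, 3.14, 3.14, 3.14, 3.14].

INTERFACE

Orientations are given as [roll, pitch, yaw] about the fixed x, y, z axes, in that order (R = Rz(yaw) Ry(pitch) Rx(roll)).
In Python, from plant import get_obs, capture, bot, spot_in gives the robot as it stands.
- The arm moves only by the shell command python3 -m handwheel 'ROWS' [OPENING]. ROWS is JSON, a list of rows, each a list of 2 entries, a list of its own where there are three numbers: the shift along the world's x, y, z in mm, then the turn, a rotation vector about the world's x, y, z in rad. In form: [[[x, y, z], [wx, wy, wz]], ...]. A call has 1 to 12 rows; each row shifts and turns the commanded pose from where the row before left it; what a row does not reach is not made up. A row lasts 1/8 s, in which the tool goes at most 62.5 mm and 10.7 degrees, less where a joint would pass 70% of its speed; a pose out of reach is approached as far as the arm can. A call is refused whole if a number of a shift passes 62.5 or a number of a turn 0.188, either way. A call with a gripper value outside its range is refused whole. OPENING is the closure, from 0 (fully open) to 1 (shut), set as the call begins (- or left out, the last holds). The fingers move at their own pace and stop on an object; the grip force is fixed at half the most. Time passes only in rows, so rows that do not move let the fingers close. It gives the time, the measured TCP pose, the force and the opening at its end, in the units of the state.
- get_obs(): the state, without advancing time (a new reading comes with each control period).
- capture(name): name is "scene" or "top" or "wrist"; returns a dict with "img" (480x640x3 uint8, red, green, blue), "fx", "fy", "cx", "cy" (pixels), "k1" (the pictures are not rectified: a ray, as slopes to the right and down, at radius r is drawn at 1 + k1 r^2 times it, then the intrinsics apply), "cam_to_world" (4x4, takes a point from camera to world coordinates). Camera axes: x right, y up, looking along -z (the intrinsics and any distortion apply to the point x, -y, -z); pixel columns grow to the right and rows downward; lengths in mm; the calibration is good to about 2 mm. A picture is of the moment at which its call begins. There is no depth.
- bot.close_job(): hands the job in, once; it reports no verdict.
Trained networks look in the newest picture that a camera, given by its name, has taken for a name from the list of things; names that differ only in an ending like _2 or _b are one class to them, and where a whole thing is asked for, a point or a joint stands for the part that bears it (a point fixed in the world has none). Each returns a list of dicts, best first, with "score" (0 to 1); they miss things now and then, are a little off and sometimes report something else, mostly with a low value. They report only what shows in the picture. A call takes as long as a camera call. They do not tell look-alikes from the thing itself.
- spot_in(thing, camera): "xyz" ([x, y, z] in mm, in the coordinates of the camera as it stood for that picture, good to about 4 mm: the middle of the surface that is visible of it).
The state is a dict: "time": time; "joint_positions": joint angles; "dq": joint speeds; "tau": joint torques, N m; "tool_pos": TCP position; "tcp_rot": TCP orientation; "contact_force": force on the tool from outside, world axes, zero at the start; "moment": the same for the moment, N m; "grip_width": finger opening in mm.
Only numpy, scipy, OpenCV 4.12 (cv2) and the standard library are available. Lean on these libraries where they do the work, as an engineer would, in place of code of your own. Each camera call takes 0.05 s, during which the arm holds its last target. There are 200 camera calls.

## Working session

There is one attempt and no reset: what is moved stays moved. The work goes in short steps, Python scripts to look and compute and a shell command to move; the robot and the scene stay as the last step left them, time stands still between calls to the robot, and variables do not carry over. Pictures are saved under pics/ and viewed, about 8 in all and at most 12, crops included, and the job is handed in when it is done.

```bash
mkdir -p pics
cat > h.py <<'E'
import numpy as np, cv2
from plant import get_obs, capture, bot, spot_in
def world(c,p): return (np.array(c["cam_to_world"])@np.r_[p,1])[:3]
def K(c): return np.array([[c["fx"],0,c["cx"]],[0,c["fy"],c["cy"]],[0,0,1.]]),np.array([c["k1"],0,0,0,0.])
def pix2w(c,u,v,z):
    k,d=K(c); q=cv2.undistortPoints(np.array([[[u,v]]],float),k,d)[0,0]
    T=np.array(c["cam_to_world"]); r=T[:3,:3]@np.array([q[0],-q[1],-1]); o=T[:3,3]
    return o+r*(z-o[2])/r[2]
def w2pix(c,P):
    k,d=K(c); T=np.linalg.inv(np.array(c["cam_to_world"])); p=(T[:3,:3]@np.array(P,float).reshape(-1,3).T).T+T[:3,3]
    p=p*[1,-1,-1]
    return cv2.projectPoints(p.reshape(-1,1,3),np.zeros(3),np.zeros(3),k,d)[0].reshape(-1,2)
def save(c,n): cv2.imwrite("pics/"+n,c["img"][:,:,::-1])
E
python3 - <<'E'
from h import *
for n in ("top","scene"):
    c=capture(n); save(c,n+"0.png"); print(n,np.round(c["cam_to_world"],2).tolist(),c["fx"],c["k1"])
    for t in ("filter","bar","rack","canister","manifold","neighbour","socket","valve_axis","lever_grip"):
        print(t,[(round(r["score"],2),np.round(world(c,r["xyz"])).tolist()) for r in spot_in(t,n)[:4]])
print(get_obs())
E
```

```text
top [[-0.02, 0.99, -0.14, 340.23], [-1.0, -0.02, -0.0, 72.16], [-0.0, 0.14, 0.99, 1365.17], [0.0, 0.0, 0.0, 1.0]] 484.371131305039 -0.03376444080401043
filter [(0.94, [323.0, 363.0, 136.0]), (0.89, [451.0, 345.0, 144.0]), (0.66, [446.0, 462.0, 141.0]), (0.65, [573.0, -77.0, 29.0])]
bar [(0.87, [335.0, 443.0, 142.0]), (0.75, [444.0, 465.0, 135.0]), (0.7, [450.0, 346.0, 144.0]), (0.6, [325.0, 364.0, 135.0])]
rack [(0.95, [502.0, 332.0, 29.0])]
canister [(0.7, [547.0, 324.0, 79.0])]
manifold []
neighbour []
socket [(0.88, [559.0, -119.0, 40.0])]
valve_axis [(0.73, [560.0, -122.0, 35.0]), (0.34, [445.0, 348.0, 146.0])]
lever_grip [(0.63, [504.0, 333.0, 28.0]), (0.61, [626.0, 35.0, 76.0]), (0.52, [449.0, 347.0, 144.0])]
scene [[-0.14, -0.63, 0.77, 1605.78], [0.99, -0.1, 0.1, 201.76], [0.02, 0.77, 0.64, 1046.43], [0.0, 0.0, 0.0, 1.0]] 595.4559907997002 -0.1415238021226878
filter [(0.93, [470.0, 356.0, 120.0]), (0.9, [353.0, 449.0, 105.0]), (0.88, [336.0, 370.0, 145.0]), (0.6, [464.0, 467.0, 101.0])]
bar [(0.96, [330.0, 371.0, 139.0]), (0.95, [463.0, 468.0, 98.0]), (0.75, [351.0, 451.0, 103
[... 397 characters left out ...]
0, 44.0])]
{'time': 1.0, 'joint_positions': array([-1.35998693e+00,  3.41957669e-01,  1.52411310e+00,  9.36850082e-06,
        1.27538996e+00, -1.45984245e-01]), 'dq': array([-1.60472201e-03, -4.25331566e-05,  4.43008466e-04, -8.44237854e-04,
        1.87980749e-03,  1.24231908e-03]), 'tau': array([-1.14818213e-03, -4.31131196e+01, -2.44484514e+01,  7.18119624e-02,
        4.81591537e-02, -1.25328015e-05]), 'tool_pos': array([ 183.40248538, -491.94120297,  222.55791462]), 'tcp_rot': array([3.14146083e+00, 1.03223098e-05, 3.56790914e-01]), 'contact_force': array([-0.12929727, -0.53832486, -0.02278322]), 'moment': array([ 0.04439159, -0.00758702, -0.02023832]), 'grip_width': 91.95754622959836}
```

View pics/top0.png

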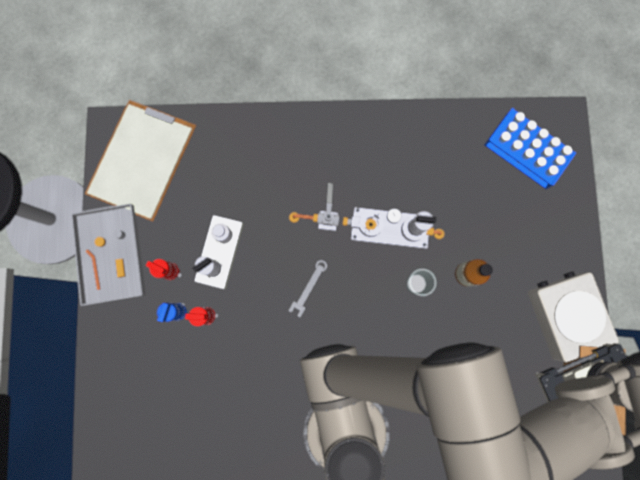

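View pics/scene0.png

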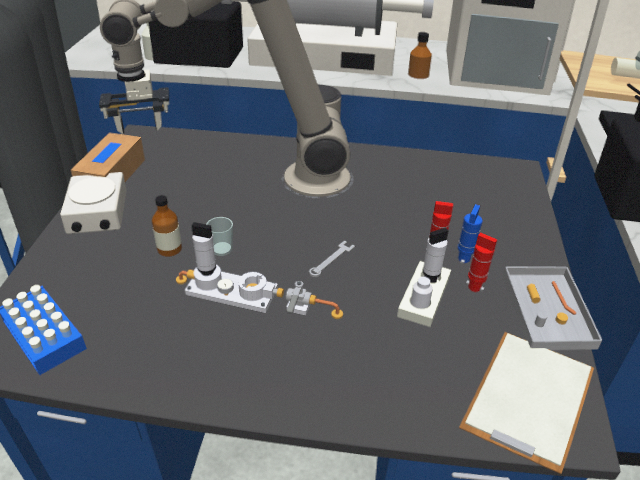

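Top view: the target filter is at about (207,266) in the rack, with the canister at (221,231). The empty socket is at (371,223), the neighbour at (424,222), the valve at (327,218) with its lever pointing up to (329,188), and the red and blue look-alikes are at (163,268), (202,316) and (170,312).

Run:
```python
from h import *
c=capture("top")
for n,u,v,z in (("bar",205,263,176),("rack",218,252,30),("can",221,231,98),("socket",371,223,52),("valve",327,219,72),("leverend",329,184,72),("rackTL",212,216,30),("rackTR",242,222,30),("rackBL",194,283,30),("rackBR",224,289,30),("bottle",485,270,170),("beaker",423,282,85),("wrench",308,290,0),("nb",425,218,198),("red",158,262,170)):
    print(n,np.round(pix2w(c,u,v,z),0))
for n,s in (("top",3),("scene",3)):
    c=capture(n)
    x,y,w,h=(180,200,80,100) if n=="top" else (390,190,110,140)
    im=cv2.resize(c["img"][y:y+h,x:x+w],None,fx=5,fy=5,interpolation=cv2.INTER_CUBIC)
    x,y,w,h=(280,170,170,90) if n=="top" else (170,210,180,110)
    im2=cv2.resize(c["img"][y:y+h,x:x+w],(400,int(400*h/w)))
```

```text
bar [454. 345. 176.]
rack [498. 343.  30.]
can [546. 321.  98.]
socket [567. -83.  52.]
valve [577.  39.  72.]
leverend [674.  31.  72.]
rackTL [600. 360.  30.]
rackTR [581. 276.  30.]
rackBL [413. 409.  30.]
rackBR [395. 325.  30.]
bottle [ 423. -347.  170.]
beaker [ 400. -210.   85.]
wrench [389.  95.   0.]
nb [ 551. -198.  198.]
red [459. 464. 170.]
```

```bash
python3 -m handwheel '[[[45,30,22],[0,0,0.103]],[[45,30,22],[0,0,0.103]],[[45,30,22],[0,0,0.103]],[[45,30,22],[0,0,0.103]],[[45,30,22],[0,0,0.103]],[[20,57,0],[0,0,0.103]],[[20,57,0],[0,0,0.103]],[[20,57,0],[0,0,0.103]],[[20,57,0],[0,0,0.103]],[[20,57,0],[0,0,0.103]],[[20,57,0],[0,0,0.103]]]' 0
python3 -m handwheel '[[[-15,56,0],[0,0,0.103]],[[-15,56,0],[0,0,0.103]],[[-15,56,0],[0,0,0.103]],[[-15,56,0],[0,0,0.103]],[[-15,56,0],[0,0,0.103]],[[-15,56,0],[0,0,0.103]],[[0,0,0],[0,0,0]],[[0,0,0],[0,0,0]]]'
python3 - <<'E'
from h import *
c=capture("wrist"); save(c,"w1.png"); print(np.round(c["cam_to_world"],2).tolist())
for t in ("bar","rack","canister"): print(t,[(round(r["score"],2),np.round(world(c,r["xyz"])).tolist()) for r in spot_in(t,"wrist")[:4]])
E
```

```text
time: 2.52
tool_pos: [528.8, 2.0, 332.7]
tcp_rot: [3.141, 0.0, 1.493]
contact_force: [0.4, -0.3, 0.1]
grip_width: 92.0
time: 3.52
tool_pos: [438.4, 335.7, 332.3]
tcp_rot: [-3.141, 0.001, 2.108]
contact_force: [0.2, -0.4, 0.3]
grip_width: 91.9
[[0.86, -0.49, -0.14, 399.39], [0.51, 0.82, 0.24, 401.73], [-0.0, -0.28, 0.96, 494.01], [0.0, 0.0, 0.0, 1.0]]
bar [(0.94, [330.0, 373.0, 140.0]), (0.93, [445.0, 360.0, 149.0]), (0.91, [343.0, 447.0, 137.0]), (0.6, [537.0, 330.0, 79.0])]
rack [(0.63, [501.0, 355.0, 26.0])]
canister [(0.65, [536.0, 331.0, 78.0])]
```

View pics/w1.png

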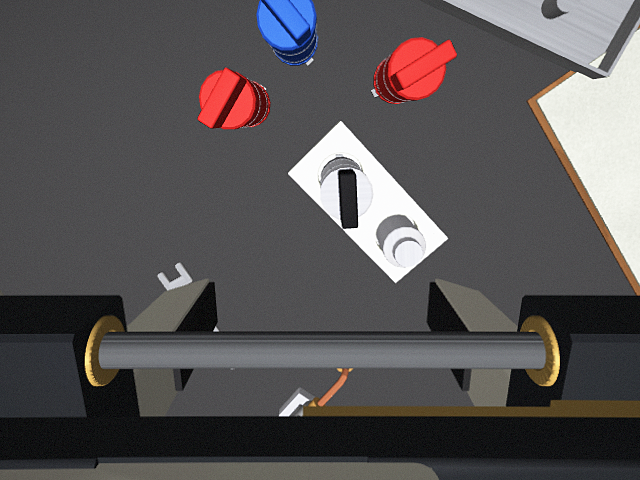

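The wrist view shows the filter in the rack with its black bar from about (347,170) to (349,227), and the canister top at (407,250). The look-alikes are well clear. I'll fit the bar's box to its dark silhouette.

```bash
cat >> h.py <<'E'
from scipy.optimize import minimize
def fitbar(c,roi,x0,zlo=146,zhi=176,thr=60):
    u0,v0,u1,v1=roi; g=c["img"].max(2); m=np.zeros(g.shape,np.uint8); m[v0:v1,u0:u1]=(g[v0:v1,u0:u1]<thr)
    n,l,s,_=cv2.connectedComponentsWithStats(m); m=(l==1+np.argmax(s[1:,4])).astype(np.uint8)
    def box(p):
        a=np.array([[23,7],[23,-7],[-23,-7],[-23,7]]); C,S=np.cos(p[2]),np.sin(p[2])
        xy=a@np.array([[C,S],[-S,C]])+p[:2]
        return np.vstack([np.c_[xy,[z]*4] for z in (zlo,zhi)])
    def cost(q):
        p=np.array([q[0],q[1],q[2]/50]); h=cv2.convexHull(w2pix(c,box(p)).astype(np.float32))
        r=np.zeros(g.shape,np.uint8); cv2.fillConvexPoly(r,np.round(h*16).astype(int),1,shift=4)
        return 1-(r&m).sum()/max(1,(r|m).sum())
    best=min((minimize(cost,[x0[0],x0[1],(x0[2]+d)*50],method="Nelder-Mead",options=dict(initial_simplex=np.array([x0[0],x0[1],(x0[2]+d)*50])+np.array([[0,0,0],[12,0,0],[0,12,0],[0,0,12]]))) for d in (-.2,0,.2)),key=lambda r:r.fun)
    return best.x[0],best.x[1],best.x[2]/50,best.fun,int(m.sum())
E
python3 - <<'E'
from h import *
c=capture("wrist")
print(np.round(fitbar(c,(325,160,372,235),(448,350,2.1)),3))
print(pix2w(c,340.5,122,30),pix2w(c,447,238,30),pix2w(c,397,283,30),pix2w(c,289,173,30))
E
```

```text
[4.51695e+02 3.55955e+02 2.22900e+00 1.46000e-01 9.91000e+02]
[420.41230995 407.0489163   30.        ] [601.98201281 357.36590646  30.        ] [582.67280112 277.3477021   30.        ] [398.68395237 328.25745582  30.        ]
```

```bash
python3 -m handwheel '[[[13.5,20.2,0],[0,0,0.12]],[[0,0,-50],[0,0,0]],[[0,0,-50],[0,0,0]],[[0,0,-30],[0,0,0]],[[0,0,-20],[0,0,0]],[[0,0,-10],[0,0,0]],[[0,0,0],[0,0,0]]]' 0
python3 - <<'E'
from h import *
c=capture("wrist"); save(c,"w2.png")
E
```

```text
time: 4.65
tool_pos: [452.1, 355.8, 172.4]
tcp_rot: [-3.141, -0.0, 2.227]
contact_force: [-0.2, 0.1, -0.3]
grip_width: 92.2
```

View pics/w2.png

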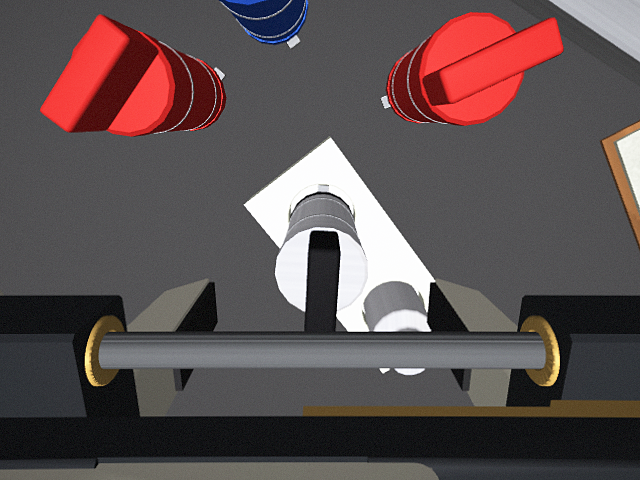

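The bar runs from about (325,232) down into the jaws, centred and nearly vertical in the image, so it sits square between the pads. I'll close on it.

```bash
python3 -m handwheel '[[[0,0,0],[0,0,0]],[[0,0,0],[0,0,0]],[[0,0,0],[0,0,0]],[[0,0,0],[0,0,0]],[[0,0,0],[0,0,0]],[[0,0,0],[0,0,0]],[[0,0,0],[0,0,0]],[[0,0,0],[0,0,0]]]' 1
python3 -m handwheel '[[[0,0,3],[0,0,0]],[[0,0,5],[0,0,0]],[[0,0,20],[0,0,0]],[[0,0,40],[0,0,0]],[[0,0,50],[0,0,0]],[[0,0,45],[0,0,0]],[[0,0,0],[0,0,0]],[[0,0,0],[0,0,0]]]'
python3 - <<'E'
from h import *
c=capture("wrist"); save(c,"w3.png"); c=capture("top"); save(c,"top3.png"); print(get_obs()["moment"])
E
```

```text
time: 5.7
tool_pos: [451.9, 356.3, 172.5]
tcp_rot: [3.142, -0.0, 2.228]
contact_force: [0.1, -0.5, 0.5]
grip_width: 16.5
time: 6.7
tool_pos: [451.6, 356.1, 335.0]
tcp_rot: [-3.141, -0.0, 2.228]
contact_force: [1.1, -0.7, -0.2]
grip_width: 0.3
[-0.00039736 -0.19954162  0.07162584]
```

View pics/w3.png

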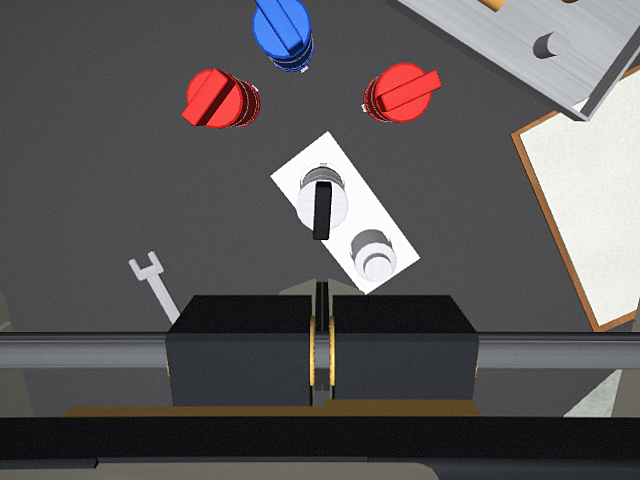

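The lift began before the jaws had finished closing (16.5 mm opening against a 14 mm bar). The filter still stands in its hole at (322,205), so I'll repeat with a longer wait.

```bash
python3 -m handwheel '[[[0,0,0],[0,0,0]],[[0,0,0],[0,0,0]],[[0,0,0],[0,0,0]],[[0,0,0],[0,0,0]],[[0,0,0],[0,0,0]],[[0,0,0],[0,0,0]],[[0,0,0],[0,0,0]],[[0,0,0],[0,0,0]],[[0,0,0],[0,0,0]],[[0,0,-50],[0,0,0]]]' 0
python3 -m handwheel '[[[0,0,-50],[0,0,0]],[[0,0,-30],[0,0,0]],[[0,0,-20],[0,0,0]],[[0,0,-13],[0,0,0]],[[0,0,0],[0,0,0]]]'
python3 -m handwheel '[[[0,0,0],[0,0,0]],[[0,0,0],[0,0,0]],[[0,0,0],[0,0,0]],[[0,0,0],[0,0,0]],[[0,0,0],[0,0,0]],[[0,0,0],[0,0,0]],[[0,0,0],[0,0,0]],[[0,0,0],[0,0,0]],[[0,0,0],[0,0,0]],[[0,0,0],[0,0,0]],[[0,0,0],[0,0,0]],[[0,0,0],[0,0,0]]]' 1
python3 -m handwheel '[[[0,0,2],[0,0,0]],[[0,0,4],[0,0,0]],[[0,0,0],[0,0,0]]]'
```

```text
time: 8.05
tool_pos: [453.7, 357.4, 288.6]
tcp_rot: [3.132, 0.001, 2.228]
contact_force: [0.3, 0.1, -1.6]
grip_width: 90.8
time: 8.68
tool_pos: [451.7, 356.1, 172.0]
tcp_rot: [-3.14, -0.0, 2.228]
contact_force: [-0.4, 0.1, -0.0]
grip_width: 91.8
time: 10.18
tool_pos: [451.9, 356.3, 172.5]
tcp_rot: [3.141, 0.0, 2.228]
contact_force: [0.2, 0.1, 1.3]
grip_width: 0.5
time: 10.55
tool_pos: [452.1, 356.4, 179.1]
tcp_rot: [3.141, 0.0, 2.228]
contact_force: [-0.2, 0.3, 0.2]
grip_width: 0.8
```

The jaws shut on nothing (0.5 mm), so I'll look from the side cameras and check where the fingertips project.

Run:
```python
from h import *
o=get_obs(); print(o["tool_pos"],o["tcp_rot"])
c=capture("wrist"); a=c["img"]
y=o["tcp_rot"][2]; t=o["tool_pos"]; X=np.array([np.cos(y),np.sin(y),0])
print("tip",w2pix(c,[t-[0,0,22],t-[0,0,22]+9.5*X,t-[0,0,22]-9.5*X,t-[0,0,3]]).round().tolist())
print("bar pred",w2pix(c,[[452,356,176],[452,356,146]]).round().tolist())
s=capture("scene"); b=cv2.resize(s["img"][170:330,350:510],(480,480),interpolation=cv2.INTER_CUBIC)
cv2.imwrite("pics/s4.png",np.hstack([cv2.resize(a[100:420,200:440],(360,480)),b])[:,:,::-1])
```

```text
[452.13616375 356.39582892 179.06977029] [3.14051597e+00 1.47056585e-04 2.22780461e+00]
tip [[322.0, 279.0], [322.0, 261.0], [322.0, 296.0], [322.0, 295.0]]
bar pred [[321.0, 296.0], [321.0, 271.0]]
```

View pics/s4.png

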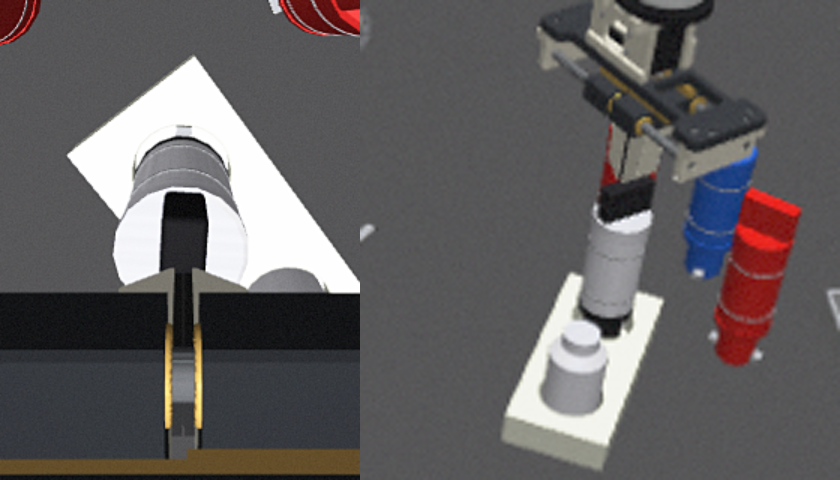

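Run:
```python
from h import *
o=get_obs(); c=capture("wrist")
# wrist camera pose relative to current TCP: rebuild pose at w3 (pure vertical offset)
T=np.array(c["cam_to_world"]); 
c3=dict(c); T3=T.copy(); T3[:3,3]+=np.array([451.6,356.1,335.0])-o["tool_pos"]; c3["cam_to_world"]=T3
c3["img"]=cv2.imread("pics/w3.png")[:,:,::-1]
print("cam",T3[:3,3].round())
for z in (176,146): print(z,[pix2w(c3,u,v,z).round(1).tolist() for u,v in ((323,182),(321,240))])
print("rack",[pix2w(c3,u,v,30).round(1).tolist() for u,v in ((328,131),(420,260),(367,294),(271,178))])
print(fitbar(c3,(300,170,345,245),(448,360,2.2)))
t=cv2.imread("pics/top3.png")[:,:,::-1]; ct=capture("top"); ct["img"]=t
print("top tcp", w2pix(ct,[[451.6,356.1,335],[452,356,176]]).round())
print(cv2.imwrite("pics/a.png",cv2.hconcat([cv2.resize(c3["img"][160:300,250:400],None,fx=3,fy=3),cv2.resize(np.ascontiguousarray(ct["img"][205:300,170:250]),(320,420))])[:,:,::-1]))
```

```text
cam [405. 417. 497.]
176 [[436.0, 377.9, 176.0], [464.5, 338.3, 176.0]]
146 [[438.9, 374.3, 146.0], [470.1, 330.9, 146.0]]
rack [[419.2, 409.4, 30.0], [604.5, 357.0, 30.0], [581.8, 281.4, 30.0], [399.2, 326.8, 30.0]]
(np.float64(451.37022641021497), np.float64(355.70350912234085), np.float64(2.176429044811526), np.float64(0.15610651974288337), 919)
top tcp [[183. 257.]
 [201. 264.]]
True
```

View pics/a.png

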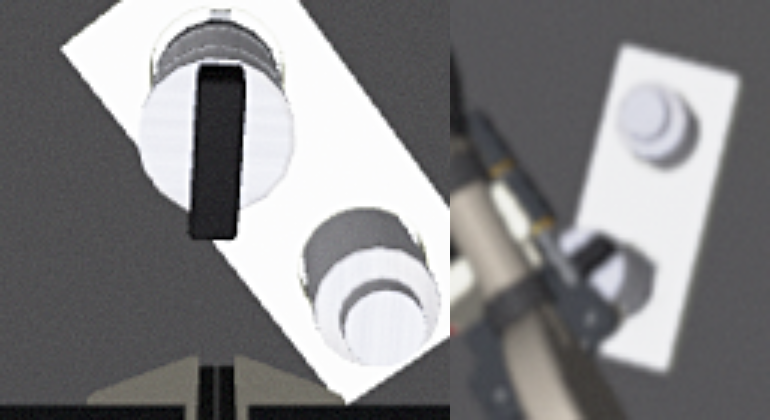

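Run:
```python
from h import *
c=capture("scene"); t=get_obs()["tool_pos"]
for n,p in (("tip",t-[0,0,22]),("tcp",t),("bartop",[452,356,176]),("barbot",[452,356,146]),("foot",[452,356,6]),("barends",[452-14,356+18,176]),("barend2",[452+14,356-18,176])):
    print(n,w2pix(c,[p]).round(1).tolist(), (((w2pix(c,[p])-[350,170])*5)[0]).round().tolist())
b=cv2.resize(c["img"][180:290,390:490],None,fx=6,fy=5.4,interpolation=cv2.INTER_CUBIC)
for p in (t-[0,0,22],np.array([452,356,176.]),np.array([452,356,146.]),np.array([438,374,176.]),np.array([466,338,176.])):
    q=(w2pix(c,[p])[0]-[390,180])*[6,5.4]; cv2.circle(b,tuple(int(v) for v in q),3,(0,255,0),-1)
cv2.imwrite("pics/s5.png",b[:,:,::-1])
```

```text
tip [[437.9, 237.0]] [439.0, 335.0]
tcp [[439.2, 229.8]] [446.0, 299.0]
bartop [[439.0, 230.7]] [445.0, 303.0]
barbot [[437.1, 240.4]] [436.0, 352.0]
foot [[429.1, 282.5]] [395.0, 562.0]
barends [[446.3, 227.9]] [481.0, 290.0]
barend2 [[431.6, 233.5]] [408.0, 317.0]
```

View pics/s5.png

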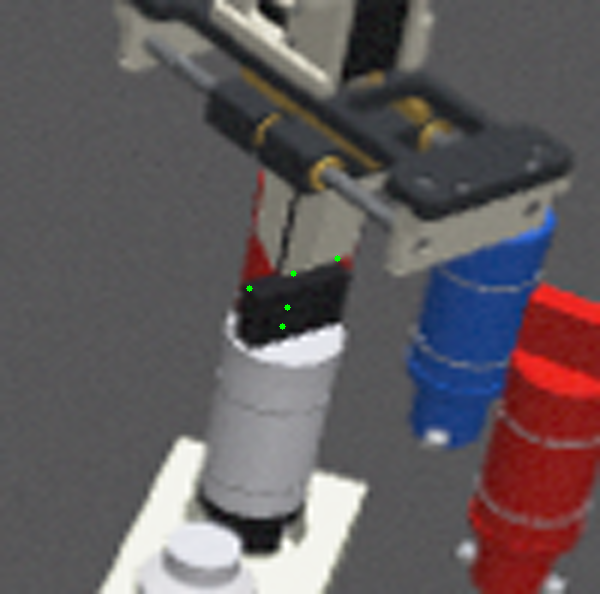

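Run:
```python
from h import *
o=get_obs(); c=capture("wrist"); t=o["tool_pos"]; y=o["tcp_rot"][2]
X=np.array([np.cos(y),np.sin(y),0]); Y=np.array([np.sin(y),-np.cos(y),0])
for dz in (22,10,3,0,-10):
    print(dz,w2pix(c,[t+s*46*Y+e*X-[0,0,dz] for s in (1,-1) for e in (9.5,-9.5)]).round().tolist())
g=cv2.imread("pics/w2.png")
# finger corner locations in w2
print(g[255:300:4,205:222:2].max(2).tolist())
```

```text
22 [[416.0, 261.0], [413.0, 297.0], [227.0, 261.0], [230.0, 296.0]]
10 [[422.0, 270.0], [419.0, 307.0], [222.0, 270.0], [224.0, 307.0]]
3 [[426.0, 276.0], [423.0, 314.0], [218.0, 275.0], [221.0, 314.0]]
0 [[427.0, 278.0], [424.0, 318.0], [216.0, 278.0], [219.0, 317.0]]
-10 [[434.0, 288.0], [430.0, 329.0], [210.0, 287.0], [213.0, 329.0]]
[[85, 83, 89, 89, 89, 87, 85, 84, 91], [87, 89, 91, 86, 87, 89, 85, 90, 84], [84, 84, 87, 86, 92, 86, 88, 87, 89], [82, 84, 83, 86, 86, 87, 84, 82, 91], [86, 87, 87, 82, 86, 87, 89, 92, 86], [88, 84, 86, 85, 89, 84, 86, 88, 86], [121, 121, 86, 84, 86, 88, 86, 83, 83], [109, 85, 10, 16, 3, 90, 84, 89, 83], [56, 15, 9, 23, 11, 95, 85, 86, 90], [19, 18, 18, 22, 17, 73, 84, 82, 90], [22, 16, 20, 18, 17, 40, 88, 85, 90], [11, 14, 15, 13, 16, 20, 86, 87, 86]]
```

The wrist-view finger corner (214,280) and the scene view both put the real fingertips at about TCP level, not 22 mm ahead. So the jaws shut just above the bar. I'll grasp about 20 mm lower and watch the force.

```bash
python3 -m handwheel '[[[0,0,20],[0,0,0]],[[0,0,0],[0,0,0]],[[0,0,0],[0,0,0]],[[0,0,0],[0,0,0]],[[0,0,0],[0,0,0]],[[0,0,0],[0,0,0]],[[0,0,0],[0,0,0]],[[0,0,0],[0,0,0]],[[0,0,-25],[0,0,0]],[[0,0,-10],[0,0,0]],[[0,0,0],[0,0,0]]]' 0
python3 -m handwheel '[[[0,0,-4],[0,0,0]],[[0,0,-3],[0,0,0]],[[0,0,0],[0,0,0]]]'
python3 -m handwheel '[[[0,0,-3],[0,0,0]],[[0,0,-2],[0,0,0]],[[0,0,0],[0,0,0]]]'
```

```text
time: 12.22
tool_pos: [451.6, 356.0, 163.0]
tcp_rot: [-3.14, -0.0, 2.228]
contact_force: [-0.5, -0.2, 0.5]
grip_width: 91.5
time: 12.6
tool_pos: [451.9, 356.2, 156.6]
tcp_rot: [3.142, 0.0, 2.228]
contact_force: [0.1, -0.0, -1.0]
grip_width: 91.6
time: 12.98
tool_pos: [451.8, 356.2, 151.3]
tcp_rot: [-3.141, -0.0, 2.228]
contact_force: [-0.2, -0.8, -0.3]
grip_width: 91.8
```

```bash
python3 -m handwheel '[[[0,0,1.5],[0,0,0]],[[0,0,0],[0,0,0]],[[0,0,0],[0,0,0]],[[0,0,0],[0,0,0]],[[0,0,0],[0,0,0]],[[0,0,0],[0,0,0]],[[0,0,0],[0,0,0]],[[0,0,0],[0,0,0]],[[0,0,0],[0,0,0]],[[0,0,0],[0,0,0]],[[0,0,0],[0,0,0]]]' 1
python3 -c "
from h import *
o=get_obs();print(o['contact_force'],o['moment'],o['grip_width'])"
```

```text
time: 14.35
tool_pos: [451.9, 356.2, 153.1]
tcp_rot: [3.142, 0.0, 2.228]
contact_force: [-0.1, -0.6, -0.1]
grip_width: 14.1
[-0.06698814 -0.58476199 -0.13149639] [ 0.03937841 -0.14822587  0.01648155] 14.098106888085697
```

Gripped: the opening is 14.1 mm on a 14 mm bar. Next I'll lift and carry the filter to a standoff near the socket where the wrist camera can see it.

```bash
python3 -m handwheel '[[[0,0,5],[0,0,0]],[[0,0,15],[0,0,0]],[[0,0,30],[0,0,0]],[[0,0,40],[0,0,0]],[[0,0,45],[0,0,0]],[[0,0,35],[0,0,0]],[[0,0,0],[0,0,0]]]'
python3 -m handwheel '[[[10,-27,0],[0,0,0.028]],[[20,-54,0],[0,0,0.028]],[[20,-54,0],[0,0,0.028]],[[20,-54,0],[0,0,0.028]],[[20,-54,0],[0,0,0.028]],[[20,-54,0],[0,0,0.028]],[[20,-54,0],[0,0,0.028]],[[20,-54,0],[0,0,0.028]],[[20,-54,0],[0,0,0.028]],[[10,-27,0],[0,0,0.028]],[[0,0,0],[0,0,0]],[[0,0,0],[0,0,0]]]'
python3 - <<'E'
from h import *
print(get_obs()["grip_width"],get_obs()["contact_force"])
c=capture("wrist"); save(c,"w6.png"); np.save("w6T.npy",c["cam_to_world"])
for t in ("socket","manifold","valve_axis","lever_grip","neighbour"): print(t,[(round(r["score"],2),np.round(world(c,r["xyz"])).tolist()) for r in spot_in(t,"wrist")[:3]])
E
```

```text
time: 15.22
tool_pos: [452.8, 356.8, 326.9]
tcp_rot: [3.134, 0.001, 2.228]
contact_force: [-0.6, 0.6, -2.7]
grip_width: 13.8
time: 16.73
tool_pos: [631.4, -128.9, 322.0]
tcp_rot: [-3.142, -0.002, 2.508]
contact_force: [-0.0, 0.5, -2.1]
grip_width: 13.7
13.693524599083606 [-0.01414046  0.45271668 -2.13873581]
socket [(0.73, [564.0, -109.0, 54.0])]
manifold []
valve_axis [(0.63, [563.0, -110.0, 51.0])]
lever_grip [(0.82, [628.0, 34.0, 79.0])]
neighbour [(0.91, [569.0, -109.0, 48.0]), (0.63, [629.0, 31.0, 74.0])]
```

View pics/w6.png

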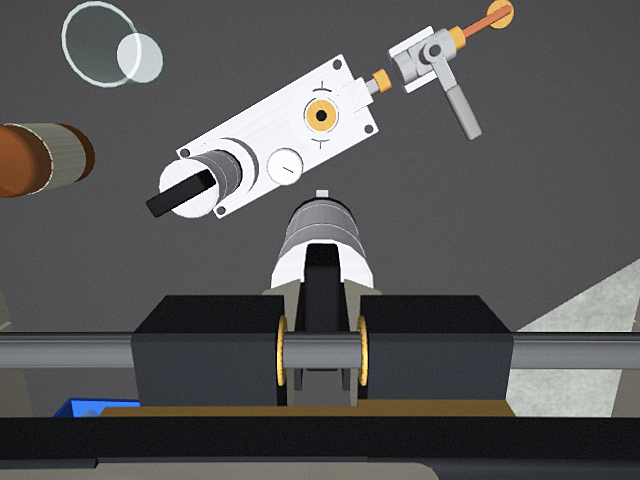

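The wrist view shows the empty socket at (321,115) with its slot ticks near (321,88) and (320,145). The neighbour is at (190,185), the valve axis at (434,50) with the lever sleeve at (465,112), and the held filter's lug at (321,193). I'll enlarge the socket and overlay an estimate.

Run:
```python
from h import *
c=capture("wrist")
for n,u,v,z in (("bore",321,115,52),("tickU",322,88,52),("tickD",320,145,52),("valve",434,50,77),("leverend",473,137,77),("lug",321,193,0)): print(n,pix2w(c,u,v,z).round(1))
p=pix2w(c,321,115,52); b=cv2.resize(c["img"][70:165,270:375],None,fx=6,fy=6,interpolation=cv2.INTER_CUBIC)
m=c["img"].astype(int); o=(m[:,:,0]-m[:,:,2]>60); o[:, :280]=0;o[:,360:]=0;o[:80]=0;o[150:]=0
ys,xs=np.nonzero(o); print("orange centroid",xs.mean(),ys.mean(),pix2w(c,xs.mean(),ys.mean(),30).round(1),xs.min(),xs.max(),ys.min(),ys.max())
q=pix2w(c,xs.mean(),ys.mean(),30)
a=np.linspace(0,2*np.pi,60)
for r,col in ((18.5,(0,255,0)),(34,(255,0,0))):
    for s in w2pix(c,np.c_[q[0]+r*np.cos(a),q[1]+r*np.sin(a),0*a+52]): cv2.circle(b,tuple(int(v) for v in (s-[270,70]+.5)*6),1,col,-1)
cv2.imwrite("pics/sock.png",b[:,:,::-1])
```

```text
bore [567.6 -82.9  52. ]
tickU [547.1 -66.5  52. ]
tickD [ 591.4 -101.7   52. ]
valve [583.5  36.3  77. ]
leverend [673.6  26.   77. ]
lug [ 641.  -136.9    0. ]
orange centroid 320.5623052959502 114.07320872274143 [566.4 -82.7  30. ] 306 335 99 129
```

View pics/sock.png

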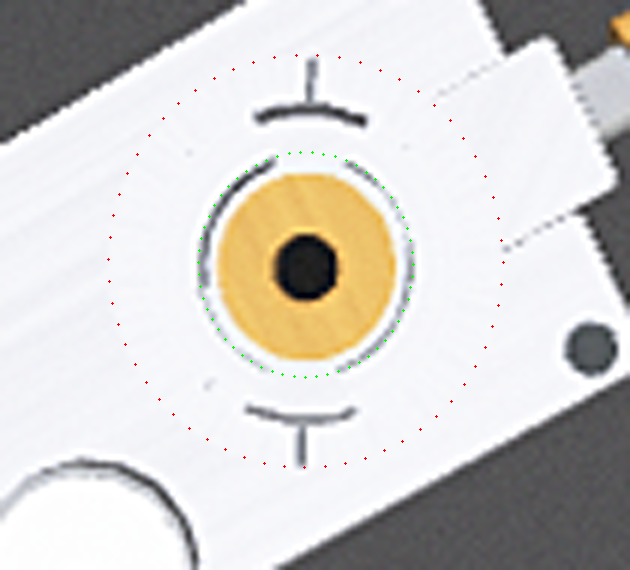

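The overlay fits the bore and the slot arcs at crop (312,110) and (302,418). Now the slot angle and the filter's offset in the hand.

Run:
```python
from h import *
c=capture("wrist"); o=get_obs(); t=o["tool_pos"]; y=o["tcp_rot"][2]; X=np.array([np.cos(y),np.sin(y),0]);Y=np.array([np.sin(y),-np.cos(y),0])
A=pix2w(c,270+312/6-.5,70+110/6-.5,52); B=pix2w(c,270+302/6-.5,70+418/6-.5,52)
s=np.arctan2(*(A-B)[[1,0]]); print("slots",A,B,np.linalg.norm(A-B),(A+B)/2,"angle",s,"manifold yaw",s-np.radians(150))
z0=t[2]-153.1+6
print("yaw",y,"pred lug outer",w2pix(c,[t*[1,1,0]+24*X+4.5*k*Y+[0,0,z0+h] for h in (6,12) for k in (1,-1)]).round(1).tolist())
print("pred top rim",w2pix(c,[t*[1,1,0]+24*X+[0,0,z0+140]]).round(1).tolist())
print("bar end ",w2pix(c,[t*[1,1,0]+23*X+7*k*Y+[0,0,z0+h] for h in (140,170) for k in (1,-1)]).round(1).tolist())
g=c["img"].max(2); print("col321 rows180-255",g[180:256,321].tolist()); print("row192",g[192,308:336].tolist())
```

```text
slots [546.65844302 -67.03716025  52.        ] [586.51337717 -98.44673284  52.        ] 50.74423146045712 [566.58591009 -82.74194654  52.        ] angle 2.4741516095947698 manifold yaw -0.14384226839672465
yaw 2.5084946875907304 pred lug outer [[327.6, 189.5], [315.8, 189.5], [327.7, 190.8], [315.7, 190.8]]
pred top rim [[321.4, 241.7]]
bar end  [[337.2, 243.9], [305.6, 243.9], [340.2, 268.4], [302.5, 268.4]]
col321 rows180-255 [85, 87, 83, 86, 88, 85, 84, 83, 87, 87, 222, 235, 225, 220, 215, 226, 194, 64, 0, 47, 142, 150, 146, 117, 170, 145, 136, 141, 138, 143, 144, 141, 140, 138, 140, 143, 143, 139, 149, 140, 142, 140, 132, 123, 183, 150, 142, 137, 142, 138, 144, 138, 134, 139, 139, 136, 133, 133, 119, 192, 255, 255, 255, 157, 0, 15, 12, 15, 9, 15, 20, 16, 17, 8, 16, 20]
row192 [82, 95, 86, 88, 86, 86, 83, 67, 190, 227, 230, 223, 220, 225, 223, 223, 225, 221, 228, 230, 110, 71, 90, 89, 87, 88, 86, 87]
```

The prediction and the picture agree: lug edge at row 190 and columns 316–327. I'll move over the socket.

```bash
python3 -m handwheel '[[[-15,10,0],[0,0,-0.01]],[[-35,25,0],[0,0,-0.025]],[[-15,11,0],[0,0,0]],[[0,0,-30],[0,0,0]],[[0,0,-40],[0,0,0]],[[0,0,-30],[0,0,0]],[[0,0,0],[0,0,0]],[[0,0,0],[0,0,0]]]'; python3 -c "
from h import *
o=get_obs();print(o['tool_pos'],o['tcp_rot'],o['grip_width'],o['contact_force'])"
```

```text
time: 18.12
tool_pos: [567.7, -83.9, 224.6]
tcp_rot: [3.141, 0.002, 2.473]
contact_force: [-0.2, 1.2, -1.4]
grip_width: 13.8
[567.66912807 -83.91564648 224.609202  ] [3.14058552e+00 2.28846338e-03 2.47284162e+00] 13.80469458812947 [-0.2497672   1.24222536 -1.3692094 ]
```

```bash
python3 -m handwheel '[[[-1.1,1.2,-12],[0,0,0]],[[0,0,-9],[0,0,0]],[[0,0,0],[0,0,0]],[[0,0,0],[0,0,0]]]'; python3 -m handwheel '[[[0,0,-4],[0,0,0]],[[0,0,-4],[0,0,0]],[[0,0,0],[0,0,0]],[[0,0,0],[0,0,0]]]'
```

```text
time: 18.62
tool_pos: [565.9, -82.6, 202.2]
tcp_rot: [3.141, 0.0, 2.473]
contact_force: [0.1, 0.1, -2.6]
grip_width: 13.4
time: 19.12
tool_pos: [565.9, -82.6, 194.1]
tcp_rot: [3.141, 0.0, 2.473]
contact_force: [0.2, 1.2, -2.2]
grip_width: 13.9
```

```bash
python3 -m handwheel '[[[0.5,0,-4],[0,0,0]],[[0,0,-4],[0,0,0]],[[0,0,-4],[0,0,0]],[[0,0,-3],[0,0,0]],[[0,0,0],[0,0,0]]]'; python3 -m handwheel '[[[0,0,-3],[0,0,0]],[[0,0,-2],[0,0,0]],[[0,0,0],[0,0,0]],[[0,0,0],[0,0,0]]]'
```

```text
time: 19.75
tool_pos: [566.2, -82.5, 178.7]
tcp_rot: [-3.142, -0.0, 2.473]
contact_force: [0.2, 0.5, -2.4]
grip_width: 13.4
time: 20.25
tool_pos: [566.6, -82.6, 174.7]
tcp_rot: [3.141, 0.001, 2.473]
contact_force: [-1.4, -0.2, 5.2]
grip_width: 14.0
```

Slots entered, and the plate presses back as expected (about 7.5 N at 2.4 mm). I'll press on and turn 60° clockwise.

```bash
python3 -m handwheel '[[[0,0,-3],[0,0,0]],[[0,0,-2.5],[0,0,0]],[[0,0,0],[0,0,0]],[[0,0,0],[0,0,0]]]'; python3 -m handwheel '[[[0,0,0],[0,0,-0.1]],[[0,0,0],[0,0,-0.1]],[[0,0,0],[0,0,-0.1]],[[0,0,0],[0,0,0]]]'
```

```text
time: 20.75
tool_pos: [566.7, -82.7, 169.3]
tcp_rot: [3.141, 0.001, 2.473]
contact_force: [-0.6, 0.1, 7.9]
grip_width: 13.7
time: 21.25
tool_pos: [567.0, -82.7, 169.5]
tcp_rot: [3.14, 0.002, 2.172]
contact_force: [0.2, -0.4, 7.4]
grip_width: 13.8
```

```bash
python3 -m handwheel '[[[0,0,0],[0,0,-0.12]],[[0,0,0],[0,0,-0.12]],[[0,0,0],[0,0,-0.12]],[[0,0,0],[0,0,-0.12]],[[0,0,0],[0,0,-0.12]],[[0,0,0],[0,0,-0.1]],[[0,0,0],[0,0,-0.05]],[[0,0,0],[0,0,0]]]';  python3 -c "
from h import *
o=get_obs();print(o['tool_pos'],o['contact_force'],o['moment'],o['grip_width'],o['tcp_rot'])"
```

```text
time: 22.25
tool_pos: [567.0, -82.9, 169.5]
tcp_rot: [3.139, 0.001, 1.422]
contact_force: [-0.9, -0.2, 6.7]
grip_width: 13.5
[567.04853981 -82.8664219  169.54566564] [-0.88597626 -0.17492515  6.70489777] [-0.10954459 -0.0368505  -0.03880024] 13.532431665133856 [3.13894595e+00 5.40636791e-04 1.42225134e+00]
```

Turned 1.05 rad with no sign of binding. I'll ease up so the lugs rise into the pockets, then tug lightly to check the lock.

```bash
python3 -m handwheel '[[[0,0,3],[0,0,0]],[[0,0,2.5],[0,0,0]],[[0,0,0],[0,0,0]],[[0,0,0],[0,0,0]]]'; python3 -m handwheel '[[[0,0,1.5],[0,0,0]],[[0,0,0],[0,0,0]],[[0,0,0],[0,0,0]]]';  python3 -c "
from h import *
o=get_obs();print(o['moment'])"
```

```text
time: 22.75
tool_pos: [566.7, -82.7, 174.2]
tcp_rot: [3.14, 0.0, 1.423]
contact_force: [1.2, -0.7, 4.3]
grip_width: 13.4
time: 23.12
tool_pos: [566.3, -82.6, 175.1]
tcp_rot: [-3.141, -0.0, 1.423]
contact_force: [2.4, -0.3, -0.8]
grip_width: 13.4
[-0.39752684 -0.80483102 -0.00085151]
```

```bash
python3 -m handwheel '[[[0,0,1],[0,0,0]],[[0,0,1],[0,0,0]],[[0,0,0],[0,0,0]],[[0,0,0],[0,0,0]]]'
```

```text
time: 23.62
tool_pos: [565.1, -82.2, 175.4]
tcp_rot: [-3.137, -0.001, 1.423]
contact_force: [4.0, -0.5, -26.0]
grip_width: 13.7
```

Locked: a 26 N pull doesn't move it. I'll unload, release, rise, and go over to the lever with the jaws turned across it.

```bash
python3 -m handwheel '[[[0,0,-2],[0,0,0]],[[0,0,-1],[0,0,0]],[[0,0,0],[0,0,0]]]'; python3 -m handwheel '[[[0,0,0],[0,0,0]],[[0,0,0],[0,0,0]],[[0,0,0],[0,0,0]],[[0,0,0],[0,0,0]],[[0,0,0],[0,0,0]],[[0,0,0],[0,0,0]],[[0,0,0],[0,0,0]],[[0,0,10],[0,0,0]],[[0,0,30],[0,0,0]],[[0,0,40],[0,0,0]],[[0,0,0],[0,0,0]]]' 0
python3 -m handwheel '[[[9,11,0],[0,0,-0.157]],[[9,11,0],[0,0,-0.157]],[[9,11,0],[0,0,-0.157]],[[9,11,0],[0,0,-0.157]],[[9,11,0],[0,0,-0.157]],[[9,11,0],[0,0,-0.157]],[[9,11,0],[0,0,-0.157]],[[9,11,0],[0,0,-0.157]],[[9,11,0],[0,0,-0.157]],[[9,9,0],[0,0,-0.155]],[[0,0,0],[0,0,0]]]'
python3 - <<'E'
from h import *
print(get_obs()["tool_pos"])
c=capture("wrist"); save(c,"w7.png"); d=capture("scene")
a=d["img"][190:330,160:360].copy(); cv2.imwrite("pics/s7.png",cv2.vconcat([cv2.resize(c["img"],(420,315)),cv2.resize(a,(420,294))])[:600,:,::-1])
E
```

```text
time: 24.0
tool_pos: [566.2, -82.5, 175.2]
tcp_rot: [3.141, 0.0, 1.423]
contact_force: [1.4, -0.5, -11.1]
grip_width: 13.8
time: 25.38
tool_pos: [568.0, -83.0, 258.7]
tcp_rot: [3.134, 0.001, 1.423]
contact_force: [0.9, 0.0, 0.8]
grip_width: 92.1
time: 26.75
tool_pos: [656.3, 26.0, 253.7]
tcp_rot: [3.141, 0.001, -0.143]
contact_force: [-0.0, -1.0, 0.6]
grip_width: 91.7
[656.26199171  26.0027877  253.71670637]
```

View pics/s7.png

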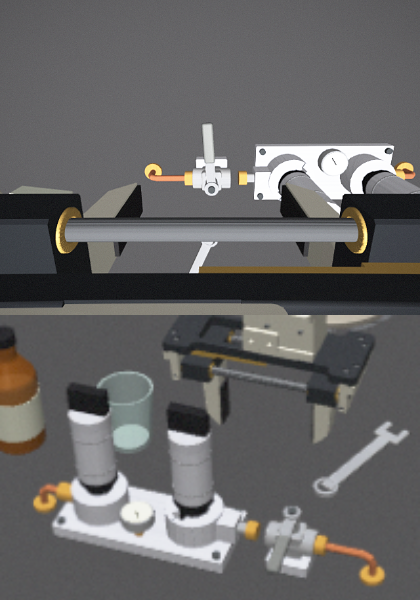

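Scene view: the new filter stands at the same height as its neighbour with parallel bars. The lever sits under the open jaws. I'll descend and grip the sleeve.

```bash
python3 -m handwheel '[[[0,0,-45],[0,0,0]],[[0,0,-45],[0,0,0]],[[0,0,-40],[0,0,0]],[[0,0,-30],[0,0,0]],[[0,0,-20],[0,0,0]],[[0,0,-8],[0,0,0]],[[0,0,0],[0,0,0]]]'; python3 -m handwheel '[[[0,0,0],[0,0,0]],[[0,0,0],[0,0,0]],[[0,0,0],[0,0,0]],[[0,0,0],[0,0,0]],[[0,0,0],[0,0,0]],[[0,0,0],[0,0,0]],[[0,0,0],[0,0,0]],[[0,0,0],[0,0,0]],[[0,0,0],[0,0,0]],[[0,0,0],[0,0,0]],[[0,0,0],[0,0,0]]]' 1
python3 - <<'E'
from h import *
t=get_obs()["tool_pos"]; v=np.array([583.7,36.1]); d=t[:2]-v; r=np.hypot(*d); a0=np.arctan2(d[1],d[0]); print(r,a0)
p=[v+r*np.array([np.cos(a0+k*.157),np.sin(a0+k*.157)]) for k in range(11)]; print(np.diff(p,axis=0).round(1).tolist())
E
```

```text
time: 27.72
tool_pos: [656.1, 25.1, 66.6]
tcp_rot: [3.141, 0.0, -0.145]
contact_force: [0.3, -0.3, 0.3]
grip_width: 91.6
time: 29.1
tool_pos: [656.7, 26.1, 66.6]
tcp_rot: [-3.141, -0.001, -0.145]
contact_force: [3.2, 4.7, -1.6]
grip_width: 14.7
73.70047978022848 -0.13664639682168028
[[0.7, 11.5], [-1.1, 11.5], [-2.9, 11.2], [-4.6, 10.6], [-6.2, 9.7], [-7.7, 8.6], [-8.9, 7.3], [-10.0, 5.8], [-10.8, 4.2], [-11.3, 2.5]]
```

Gripped the sleeve (14.7 mm on 15 mm). I'll swing it along the arc in two halves.

```bash
python3 -m handwheel '[[[0.7,11.5,0],[0,0,0.157]],[[-1.1,11.5,0],[0,0,0.157]],[[-2.9,11.2,0],[0,0,0.157]],[[-4.6,10.6,0],[0,0,0.157]],[[-6.2,9.7,0],[0,0,0.157]],[[0,0,0],[0,0,0]]]'; python3 -c "
from h import *
o=get_obs();print(o['moment'])"
```

```text
time: 29.85
tool_pos: [642.4, 81.1, 66.7]
tcp_rot: [3.141, -0.001, 0.641]
contact_force: [3.0, 5.4, -1.9]
grip_width: 14.5
[ 0.77461532 -0.67264466 -0.02081472]
```

```bash
python3 -m handwheel '[[[-7.7,8.6,0],[0,0,0.157]],[[-8.9,7.3,0],[0,0,0.157]],[[-10.0,5.8,0],[0,0,0.157]],[[-10.8,4.2,0],[0,0,0.157]],[[-11.3,2.5,0],[0,0,0.157]],[[0,0,0],[0,0,0]],[[0,0,0],[0,0,0]]]'; python3 -c "
from h import *
o=get_obs();t=o['tool_pos'];print(o['moment'],np.arctan2(t[1]-36.1,t[0]-583.7)+.144)"
```

```text
time: 30.72
tool_pos: [593.3, 109.8, 66.6]
tcp_rot: [-3.141, -0.002, 1.424]
contact_force: [1.1, 8.1, -0.9]
grip_width: 14.2
[ 1.46174399 -0.28601272  0.11545882] 1.585233809024632
```

```bash
python3 -m handwheel '[[[0,0,0],[0,0,0]],[[0,0,0],[0,0,0]],[[0,0,0],[0,0,0]],[[0,0,0],[0,0,0]],[[0,0,0],[0,0,0]],[[0,0,0],[0,0,0]],[[0,0,0],[0,0,0]],[[0,0,20],[0,0,0]],[[0,0,40],[0,0,0]],[[0,0,50],[0,0,0]],[[0,0,60],[0,0,0]]]' 0
python3 -m handwheel '[[[-25,40,20],[0,0,0]],[[-25,40,20],[0,0,0]],[[-25,40,20],[0,0,0]],[[-25,40,0],[0,0,0]],[[0,0,0],[0,0,0]],[[0,0,0],[0,0,0]]]'
python3 - <<'E'
from h import *
d=capture("scene"); c=capture("top")
for k,M in (("filter",(566.6,-82.7)),):
    for n,P in (("bartop",[*M,198]),("nb",[M[0]-17.2,M[1]-118.8,198]),("lever tip",[583.7+93*.143,36.1+93*.99,72])): print(n,w2pix(d,[P]).round(1).tolist(),w2pix(c,[P]).round(1).tolist())
a=cv2.resize(d["img"][190:330,160:360],(600,420)); b=cv2.resize(c["img"][170:250,270:450],(600,267))[:180]
cv2.imwrite("pics/end.png",cv2.vconcat([a,b])[:,:,::-1])
E
```

```text
time: 32.1
tool_pos: [592.8, 108.3, 237.3]
tcp_rot: [-3.14, 0.0, 1.425]
contact_force: [1.1, -0.1, -0.5]
grip_width: 92.3
time: 32.85
tool_pos: [493.6, 268.0, 296.4]
tcp_rot: [3.141, 0.001, 1.425]
contact_force: [0.1, 0.4, -0.5]
grip_width: 91.7
bartop [[248.7, 234.2]] [[377.7, 212.8]]
nb [[200.9, 224.7]] [[426.4, 218.7]]
lever tip [[336.4, 293.2]] [[293.9, 212.4]]
```

View pics/end.png

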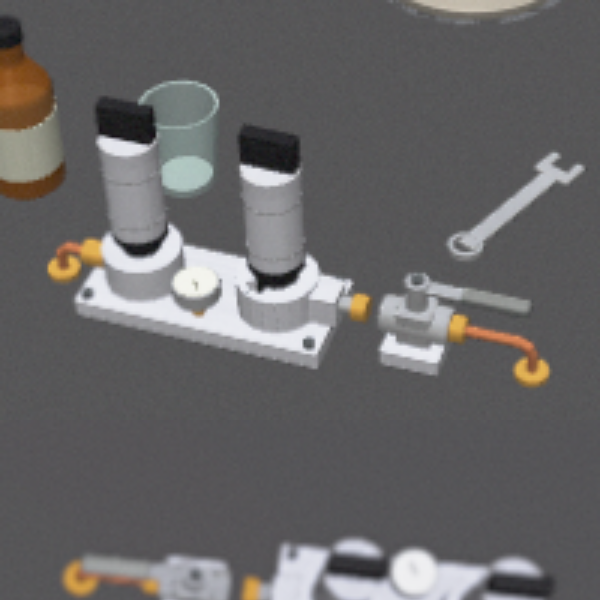

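The lever lies in line with the pipe, with its tip at about (336,292) in the full picture against a predicted (336,293). The filter stands locked beside its neighbour with its bar parallel, and the bystanders are where they were.

```bash
python3 -c "
from plant import bot; print(bot.close_job())"
```

```text
the job is handed in; nothing more can be done
None
```

The filter is locked in the manifold's empty socket, the valve lever is fully open, and I handed the job in at about 33 s of the 64 s allowed. No verdict was reported.

- **Grasp:** The first two tries closed above the bar and missed. Wrist and scene pictures put the real fingertips at about TCP level, not 22 mm ahead as stated. Going about 20 mm lower gave a 14.1 mm grip on the 14 mm bar.
- **Lock:** The plate force rose as the spring figures predict. I then turned the filter 1.05 rad clockwise with no sign of binding. A 26 N pull afterwards did not lift it. With the valve still closed, the scene picture showed it level with its neighbour and the bars parallel.
- **Valve:** I gripped the sleeve and swung the lever to about 1.58 rad by the TCP position, with a stop at 1.571. The last picture shows it in line with the pipe.
- **Last checks:** The gripper was clear of everything. The bottle, beaker and wrench looked unmoved in the last picture. The canister was outside that crop, so I did not re-check it after the carry, which passed over the rack with the filter's foot above it.

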